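Refit the mixer sleeve and its retaining bar

ROBOT

A 6-joint arm with a two-finger parallel gripper is mounted at the origin on the work surface. World frame = base frame: x ahead of the robot, y to its left, z up, the work surface at z = 0. Lengths are in mm, angles in degrees, forces in N, time in s.
With the tool pointing down it reaches from about 300 to 850 mm from the base axis. Payload 4.2 kg.
Tool frame: the origin (TCP) lies at the very end of the fingers, on their centre line; the grasp point (between the pads) lies 19 mm behind it; z points along the fingers, y is the line along which they close (so a half turn about z gives the same grasp; the last joint's range is limited). The gripper opens to 91 mm and grips with 3 to 60 N. Pads are 32 mm wide; open, the fingers measure 118 mm over their backs; the gripper's body (76 mm by 178 mm) begins 60 mm behind the grasp point.
Start: joints at [66.979, 18.312, 89.639, -0, 72.044, -1.146], TCP at [214.244, 533.613, 213.976] pointing down, gripper open.
Joint ranges: [-177.97, 177.97], [-48.28, 115.42], [12.27, 149.76], [-77.06, 257.06], [2.81, 150.46], [-146.56, 146.56]. Speed limits (degrees/s): [147.25, 147.25, 180, 180, 180, 180].

INTERFACE

Orientations are given as [roll, pitch, yaw] about the fixed x, y, z axes, in that order (R = Rz(yaw) Ry(pitch) Rx(roll)).
In Python, from workcell import env, grab_frame gives the robot as it stands. The module is installed in compiled form; this text tells all that it offers.
- The arm moves only by the tool move_arm, never from a script. Its argument "plan" is a list of rows, each an object of numbers: "tx", "ty", "tz": the shift along the tool's x, y, z in cm; "wx", "wy", "wz": the turn, a rotation vector about the tool's x, y, z in rad. In form: [{"tx": .., "ty": .., "tz": .., "wx": .., "wy": .., "wz": ..}, ...]. A call has 1 to 12 rows; each row shifts and turns the commanded pose from where the row before left it, along the tool's axes as they then stand; what a row does not reach is not made up. A row lasts 1/12 s, in which the tool goes at most 41.7 mm and 7.16 degrees, less where a joint would pass 70% of its speed; a pose out of reach is approached as far as the arm can. A call is refused whole if a number of a shift passes 4.17 or a number of a turn 0.125, either way. A call with a gripper value outside its range is refused whole. "gripper" is the finger opening in cm, from 0 to 9.12, set as the call begins (left out, the last holds). The fingers move at their own pace and stop on an object; "force" is the grip in N (left out, the last holds). Time passes only in rows, so rows that do not move let the fingers close. It gives the time, the measured TCP pose, the force, the opening and the grip force at its end, in the units of the state.
- env.state(): the state, without advancing time (a new reading comes with each control period).
- grab_frame(name): name is "scene" or "top" or "wrist"; returns a dict with "color" (420x560x3 uint8, red, green, blue), "vfov" (degrees; the focal length in pixels is half the picture's height over the tangent of half this angle, whatever the lens; pixels are square), "cx", "cy" (the principal point, pixels), "view" (4x4, takes a point from world to camera coordinates). Camera axes: x right, y up, looking along -z (the intrinsics and any distortion apply to the point x, -y, -z); pixel columns grow to the right and rows downward; lengths in mm; the calibration is good to about 2 mm. A picture is of the moment at which its call begins. There is no depth.
- env.job_done(): hands the job in; it is judged then, once.
The state is a dict: "time_s": time; "qpos": joint angles; "qvel": joint speeds; "effort": joint torques, N m; "ee_pos": TCP position; "ee_rot": TCP orientation; "force": force on the tool from outside, world axes, zero at the start; "torque": the same for the moment, N m; "gripper_width": finger opening in mm; "gripper_force": force on a finger pad.
Only numpy, scipy, OpenCV 4.12 (cv2) and the standard library are available. Lean on these libraries where they do the work, as an engineer would, in place of code of your own. Each camera call takes 0.05 s, during which the arm holds its last target. There are 200 camera calls.

TASK

Put the tube mixer back together after washing: take the orange sleeve off its sloping drying peg, slide it over the mixer's upright shaft until it is fully home on the shoulder, without forcing it. Then lay the aluminium retaining bar over it, centred and resting in the notches of both blue supports. Keep hold of each part until it rests in place, rather than dropping it; leave the two other collars on their pegs and the bottle and the beaker of pens where they are.

Things in the scene. Friction and masses are not known exactly. Their poses are not given: they have to be found in the camera images.
- sleeve: Orange plastic sleeve (thick tube): outer diameter 44, bore 22.5, height 50 mm. Origin at the centre of its lower end; z runs along its axis towards the other end. It starts on one of the three rack pegs, lower end on the board, so its z axis leans 27 degrees from vertical along the peg.
- mixer: White tube-mixer drive, fixed: base 110 (x) x 220 (y) x 25 mm high. Origin at the centre of its underside, z up. On its z axis stand a dark shoulder (diameter 52, top at 35 mm) and a steel shaft (diameter 20, top at 97 mm, last 10 mm tapering to diameter 12). Two blue forked supports stand at y = +85 and -85 mm. The bar goes along its y axis, 6 mm over the shaft.
- shoulder (a point): Centre of the shoulder's top face on the mixer, where the sleeve's lower end comes to rest.
- shaft_top (a point): Centre of the tip of the mixer shaft.
- fork_left (a point): Middle of the notch floor (103 mm above the bench) of the blue support at the mixer's +y. The support is 46 (x) x 12 (y) mm, its top at 119 mm; the notch is 26 mm wide, 16 mm deep, open to +-y.
- fork_right (a point): Middle of the notch floor of the blue support at the mixer's -y, same sizes.
- bar: Straight aluminium retaining bar with yellow ends, 220 (x) x 18 (y) x 16 (z) mm, starting flat on the bench. Origin at the centre of its underside, x along its length.
- bar_mid (a point): Centre of the bar, 8 mm above its origin.
- rack: White sloping drying rack, fixed: board 90 mm along the slope, 220 mm wide (y), sloping 27 degrees, low edge at -x. Three pegs (diameter 12, length 62, 70 mm apart in y) stand square to it, leaning 27 degrees from vertical to the rack's -x. Origin on the bench below the foot of the middle peg (board face there 45 mm high), z up.
- grey_collar: Grey plastic collar on another peg, bystander: outer diameter 40, bore 16, height 40 mm. Origin at the centre of its lower end, z along its axis.
- green_collar: Green plastic collar on another peg, bystander: outer diameter 44, bore 16, height 30 mm. Origin at the centre of its lower end, z along its axis.
- bottle: Amber reagent bottle, bystander: diameter 64, height 190 mm. Origin at the centre of its underside.
- beaker: Clear beaker holding three pens, bystander: diameter 76, height 100 mm, pens up to 150 mm. Origin at the centre of its underside.
Things that resemble listed ones, but are neither listed nor needed, are in the scene too. Of the things that look like the sleeve, the smallest one is meant.

How it is judged (in metres and radians):
On the way, in this order (a step that is already met when the one before it is completed fails the run):
1. the sleeve is brought fully down the shaft onto the shoulder (within 4 mm) while still held in the fingers (z of sleeve in the frame of shoulder between -0.004 and 0.004 m and horizontal distance between sleeve and shoulder below 0.004 m and angle between sleeve's own z axis and vertical below 0.08 rad and contact force between the fingers and sleeve above 0.5 N), for 0.1 s.
2. with the sleeve home, the bar is brought down into both notches while still held in the fingers (x of bar_mid in the frame of mixer between -0.012 and 0.012 m and y of bar_mid in the frame of mixer between -0.018 and 0.018 m and z of bar_mid in the frame of mixer between 0.105 and 0.117 m and angle between the x axis of bar and the y axis of mixer, either way round below 0.1 rad and z of sleeve in the frame of shoulder between -0.004 and 0.004 m and horizontal distance between sleeve and shoulder below 0.004 m and angle between sleeve's own z axis and vertical below 0.08 rad and contact force between the fingers and bar above 0.5 N), for 0.1 s.
At the end, for the whole second after the job is handed in: The orange sleeve stands on the shoulder around the shaft (height within 4 mm, centre within 4 mm, tilt under 0.08 rad); the bar lies in both notches (height within 6 mm, across within 12 mm, along within 18 mm of centred, within 0.1 rad of the line of the supports); both are released and at rest (z of sleeve in the frame of shoulder between -0.004 and 0.004 m and horizontal distance between sleeve and shoulder below 0.004 m and angle between sleeve's own z axis and vertical below 0.08 rad and x of bar_mid in the frame of mixer between -0.012 and 0.012 m and y of bar_mid in the frame of mixer between -0.018 and 0.018 m and z of bar_mid in the frame of mixer between 0.105 and 0.117 m and angle between the x axis of bar and the y axis of mixer, either way round below 0.1 rad and linear speed of each of sleeve, bar below 0.02 m/s); the robot touches nothing.
It fails at once if the amber bottle is pushed more than 30 mm from its place or tipped over (distance of bottle from where it was at the start of the episode above 0.03 m or angle between bottle's own z axis and vertical above 0.5 rad).
It fails at once if the beaker of pens is pushed more than 30 mm from its place or tipped over (distance of beaker from where it was at the start of the episode above 0.03 m or angle between beaker's own z axis and vertical above 0.5 rad).
It fails at once if the grey collar is knocked or taken off its peg (moved more than 25 mm) (distance of grey_collar from where it was at the start of the episode above 0.025 m).
It fails at once if the green collar is knocked or taken off its peg (moved more than 25 mm) (distance of green_collar from where it was at the start of the episode above 0.025 m).
It fails at once if the sleeve is rammed on (over 45 N between sleeve and mixer) (contact force between sleeve and mixer above 45 N).
It also fails if it takes over 72 s, if anything falls off the work surface, if the arm or the gripper's body presses on something with over 40 N, if the wrist force passes 120 N, or if a joint passes its speed limit or range.

## Working session

There is one attempt and no reset: what is moved stays moved. The work goes in short steps, Python scripts to look and compute and a tool call to move; the robot and the scene stay as the last step left them, time stands still between calls to the robot, and variables do not carry over. Pictures are saved under pics/ and viewed, at most 10 in all, crops included, and the job is handed in when it is done.

Besides the shell and the picture viewer there is one more tool, called as a command line: name --argument value ..., lists and objects as JSON in quotes. move_arm: Moves the arm, as the interface text tells. Its arguments: {"type":"object","properties":{"plan":{"type":"array","items":{"type":"object","properties":{"tx":{"type":"number"},"ty":{"type":"number"},"tz":{"type":"number"},"wx":{"type":"number"},"wy":{"type":"number"},"wz":{"type":"number"}}}},"gripper":{"type":"number"},"force":{"type":"number"}},"required":["plan"]}

```bash
mkdir -p pics
cat > h.py <<'E'
import numpy as np, cv2
from workcell import env, grab_frame
def f(fr): return fr["color"].shape[0]/2/np.tan(np.radians(fr["vfov"])/2)
def ray(fr,u,v):
    F=f(fr); V=np.array(fr["view"]); R=V[:3,:3]; o=-R.T@V[:3,3]
    d=R.T@np.array([(u-fr["cx"])/F,-(v-fr["cy"])/F,-1.]); return o,d/np.linalg.norm(d)
def onz(fr,u,v,z):
    o,d=ray(fr,u,v); return o+d*(z-o[2])/d[2]
def proj(fr,p):
    V=np.array(fr["view"]); c=V[:3,:3]@np.array(p)+V[:3,3]; F=f(fr)
    return np.array([fr["cx"]+F*c[0]/-c[2], fr["cy"]-F*c[1]/-c[2]])
def meet(a,b):
    (o1,d1),(o2,d2)=a,b
    A=np.stack([d1,-d2],1); t=np.linalg.lstsq(A,o2-o1,rcond=None)[0]
    p,q=o1+t[0]*d1,o2+t[1]*d2; return (p+q)/2,np.linalg.norm(p-q)
E
python3 - <<'E'
from h import *
for n in("scene","top"):
    fr=grab_frame(n); cv2.imwrite(f"pics/{n}0.png",fr["color"][:,:,::-1])
    print(n,fr.keys(),fr["vfov"],fr["cx"],fr["cy"],np.round(fr["view"],3).tolist())
    np.save(f"{n}.npy",fr,allow_pickle=True)
print(env.state())
E
```

```text
scene dict_keys(['color', 'vfov', 'cx', 'cy', 'view']) 54.51574160782712 278.843167600438 206.48953184000072 [[-0.312, 0.95, 0.023, 135.218], [-0.51, -0.188, 0.84, 183.833], [0.802, 0.25, 0.543, -1489.843], [0.0, 0.0, 0.0, 1.0]]
top dict_keys(['color', 'vfov', 'cx', 'cy', 'view']) 47.68402788332601 287.9075594661814 210.35970742659268 [[0.006, -1.0, 0.009, -12.292], [0.997, 0.007, 0.072, -520.934], [-0.072, 0.008, 0.997, -1025.319], [0.0, 0.0, 0.0, 1.0]]
{'time_s': 0.1, 'qpos': array([ 6.69791476e+01,  1.83483748e+01,  8.96997085e+01, -1.51461375e-03,
        7.20421093e+01, -1.14391646e+00]), 'qvel': array([ 0.00458478, -0.07933284, -0.26754651,  0.0239842 ,  0.02649086,
       -0.02109875]), 'effort': array([ 1.27115010e-03, -4.13342679e+01, -2.32508415e+01,  7.28781126e-02,
        4.21452709e-02, -5.46351453e-05]), 'ee_pos': array([214.0682506 , 533.18853529, 213.19837977]), 'ee_rot': array([-1.79909797e+02, -3.60780884e-04,  1.58123532e+02]), 'force': array([-0.47793712,  0.83275978, -0.30409287]), 'torque': array([-0.03406747,  0.04930429,  0.0027413 ]), 'gripper_force': 0.0, 'gripper_width': 91.08102935835821}
```

View pics/scene0.png

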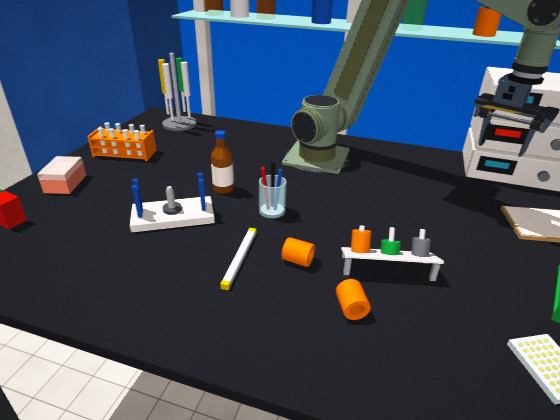

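View pics/top0.png

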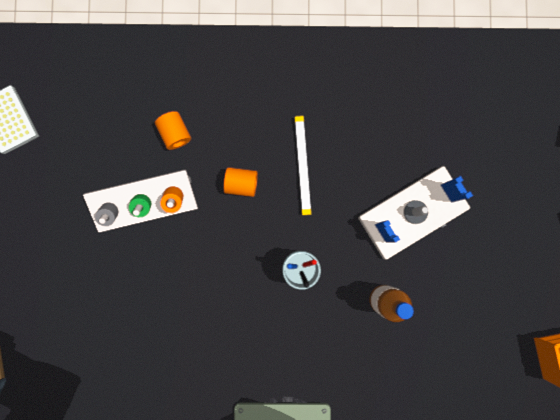

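Candidates for the sleeve: the orange part on the peg (top 172,201; scene 361,240), and those lying at top (173,131) and (241,182). Only the one on the peg fits the description (on a rack peg, smallest). I'll confirm it in a crop.

Run:
```python
from h import *
S=np.load("scene.npy",allow_pickle=True).item(); T=np.load("top.npy",allow_pickle=True).item()
def crop(fr,x,y,w,h): return cv2.resize(fr["color"][y:y+h,x:x+w,::-1],(400,300),interpolation=cv2.INTER_CUBIC)
im=np.vstack([np.hstack([crop(T,80,160,120,90),crop(T,350,155,136,102)]),np.hstack([crop(S,335,215,112,84),crop(S,120,165,104,78)])])
cv2.imwrite("pics/crops.png",im)
for n,fr in(("T",T),("S",S)):
    hsv=cv2.cvtColor(fr["color"],cv2.COLOR_RGB2HSV)
    for c,lo,hi in(("orange",(5,200,120),(16,255,255)),("green",(50,120,60),(75,255,255)),("yellow",(22,150,120),(32,255,255)),("blue",(105,180,60),(125,255,255)),("white",(0,0,140),(179,60,255))):
        m=cv2.inRange(hsv,lo,hi)
        for k in cv2.findContours(m,cv2.RETR_EXTERNAL,cv2.CHAIN_APPROX_NONE)[0]:
            if cv2.contourArea(k)<25 : continue
            x,y,w,h=cv2.boundingRect(k)
            if y<100 or (n=="S" and y>310): continue
            print(n,c,cv2.contourArea(k),(x,y,w,h),np.round(cv2.boxPoints(cv2.minAreaRect(k)),1).tolist() if w*h>100 else "")
```

```text
T orange 127.5 (539, 334, 21, 36) [[539.0, 338.0], [554.9000244140625, 327.70001220703125], [574.9000244140625, 358.70001220703125], [559.0, 369.0]]
T orange 25.5 (390, 316, 13, 5) 
T orange 70.5 (396, 291, 15, 12) [[394.29998779296875, 297.79998779296875], [396.5, 290.3999938964844], [412.0, 294.8999938964844], [409.8999938964844, 302.29998779296875]]
T orange 108.5 (162, 187, 21, 15) [[161.8000030517578, 198.0], [163.8000030517578, 185.39999389648438], [183.1999969482422, 188.5], [181.1999969482422, 201.0]]
T orange 760.5 (224, 168, 33, 29) [[222.10000610351562, 192.3000030517578], [225.3000030517578, 166.8000030517578], [257.6000061035156, 170.8000030517578], [254.5, 196.3000030517578]]
T orange 409.5 (155, 111, 36, 39) [[152.60000610351562, 119.19999694824219], [175.39999389648438, 107.80000305175781], [191.60000610351562, 140.1999969482422], [168.8000030517578, 151.60000610351562]]
T green 246.5 (129, 195, 22, 22) [[125.0, 206.0], [140.5, 190.5], [154.5, 204.5], [139.0, 220.0]]
T yellow 41.0 (302, 209, 10, 6) 
T yellow 32.5 (295, 116, 9, 6) 
T blue 184.5 (396, 303, 17, 16) [[396
[... 4484 characters left out ...]
4000015258789], [141.8000030517578, 136.0], [137.10000610351562, 139.6999969482422]]
S white 43.0 (104, 122, 10, 16) [[102.4000015258789, 124.0999984741211], [106.80000305175781, 121.19999694824219], [116.0, 135.0], [111.5999984741211, 137.89999389648438]]
S white 181.5 (490, 117, 40, 12) [[489.6000061035156, 122.9000015258789], [491.0, 116.0], [529.2999877929688, 123.69999694824219], [527.9000244140625, 130.60000610351562]]
S white 4294.5 (463, 111, 97, 80) [[463.0, 111.0], [559.0, 111.0], [559.0, 190.0], [463.0, 190.0]]
S white 101.5 (493, 110, 40, 11) [[492.79998779296875, 113.0], [493.6000061035156, 108.9000015258789], [532.2999877929688, 116.69999694824219], [531.5, 120.69999694824219]]
```

View pics/crops.png

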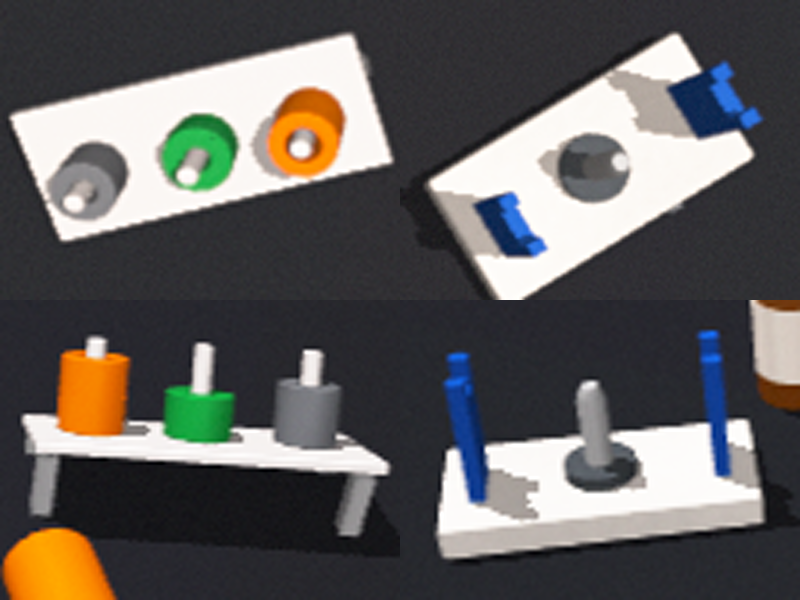

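Run:
```python
from h import *
S=np.load("scene.npy",allow_pickle=True).item(); T=np.load("top.npy",allow_pickle=True).item()
P=lambda *a: np.round(a,1).tolist()
r=[onz(T,83,194.8,65.4),onz(T,185.9,169.9,65.4),onz(T,197.6,208.6,24.6),onz(T,98.6,232.3,24.6)]
c=np.mean(r,0); 
yax=(r[0]-r[1]+r[3]-r[2]); xax=(r[0]+r[1]-r[2]-r[3])
print("rack",P(*c),"sizes",[np.linalg.norm(v/2) for v in(yax,xax)],"yaw",np.degrees(np.arctan2(-yax[0],yax[1])),np.degrees(np.arctan2(xax[1],xax[0])))
m=[onz(T,*p,25) for p in((359.5,217.6),(444.5,166.2),(470.4,208.4),(384,257))]
print("mixer",P(*np.mean(m,0)),[np.linalg.norm(m[i]-m[i-1]).round(1) for i in range(4)],[np.degrees(np.arctan2(*(m[i]-m[i-1])[[1,0]])).round(1) for i in range(4)])
print("shoulder",P(*onz(T,416,211.8,35)),"tip top",P(*onz(T,424.5,210.1,97)),"tri",meet(ray(T,424.5,210.1),ray(S,169.4,186.8)))
# peg tips
tp={"or":(170,204.4),"gr":(136.5,212.5),"gy":(102.5,220.5)}; sc={"or":(335+97*.28,215+41*.28),"gr":(335+204*.28,215+46*.28),"gy":(335+312*.28,215+53*.28)}
for k in tp: print("tip",k,meet(ray(T,*tp[k]),ray(S,*sc[k])))
# bar, by whole outline in top
h=cv2.cvtColor(T["color"],cv2.COLOR_RGB2HSV); mk=(h[:,:,2]>110).astype(np.uint8); mk[:,:285]=0; mk[:,325:]=0; mk[:100]=0; mk[230:]=0
k=max(cv2.findContours(mk,0,1)[0],key=cv2.contourArea); b=cv2.boxPoints(cv2.minAreaRect(k))
w=np.array([onz(T,*p,16) for p in b]); print("bar",P(*w.mean(0)),[np.linalg.norm(w[i]-w[i-1]).round(1) for i in range(4)],[np.degrees(np.arctan2(*(w[i]-w[i-1])[[1,0]])).round(1) for i in range(4)])
print("bottle cap",onz(T,404.5,310.5,190),"beaker",onz(T,301.5,270,100))
# fork tops triangulated by blue prongs (crop readings)
for a in((722,72),(748,118),(510,200),(538,246)): print("prong",P(*onz(T,350+(a[0]-400)/2.941,155+a[1]/2.941,119)))
```

```text
rack [535.5, 304.7, 45.0] sizes [np.float64(220.49650109822488), np.float64(90.07469805471662)] yaw 14.097041506978794 13.810964153406287
mixer [518.6, -286.5, 25.0] [np.float64(100.5), np.float64(220.5), np.float64(108.2), np.float64(218.7)] [np.float64(31.8), np.float64(-58.6), np.float64(-149.2), np.float64(119.4)]
shoulder [518.6, -286.4, 35.0] tip top [517.8, -286.5, 97.0] tri (array([ 517.40611933, -285.94930032,   94.50717986]), np.float64(2.787812434910729))
tip or (array([525.67508371, 232.65368873,  96.04078791]), np.float64(2.2959643002467045))
tip gr (array([508.66765099, 299.93876588,  97.00010181]), np.float64(2.572454122032419))
tip gy (array([492.04818529, 367.90956512,  96.87650499]), np.float64(2.1482891615082127))
bar [623.8, -40.7, 16.0] [np.float64(223.0), np.float64(20.7), np.float64(223.1), np.float64(20.3)] [np.float64(4.9), np.float64(-84.7), np.float64(-175.1), np.float64(95.1)]
bottle cap [ 328.08377316 -219.92955835  190.        ] beaker [395.20966232 -36.23032596 100.        ]
prong [578.1, -351.1, 119.0]
prong [546.8, -368.2, 119.0]
prong [489.9, -205.8, 119.0]
prong [459.1, -224.4, 119.0]
```

The crop confirms it: the smallest orange part sits on the end peg, hollow, with the white peg tip showing in its bore (top 170,204). The rack's pegs, the mixer shaft (top 424,210) and the forks are clear.

```bash
cat >> h.py <<'E'
from scipy.spatial.transform import Rotation as Rn
def pose():
    s=env.state(); return s["ee_pos"],Rn.from_euler("xyz",s["ee_rot"],degrees=True).as_matrix()
def rot(z,y):  # tool z dir, closing dir (sign chosen nearest)
    z=np.array(z)/np.linalg.norm(z); y=np.array(y,float); y-=z*(y@z); y/=np.linalg.norm(y)
    return np.stack([np.cross(y,z),y,z],1)
def go(p,R):
    p0,R0=pose(); w=Rn.from_matrix(R0.T@R).as_rotvec(); d=np.array(p)-p0
    print("turn rad",w.round(3),"| then shift cm",(R.T@d/10).round(2),"| shift in present axes",(R0.T@d/10).round(2))
a=np.radians(14); t=np.radians(27)
foot=np.array([552.5,237.5,45.]); ax=np.array([-np.sin(t)*np.cos(a),-np.sin(t)*np.sin(a),np.cos(t)])
Rpeg=rot(-ax,[np.cos(a),np.sin(a),np.tan(t)])
my=np.radians(31.2); mix=np.array([518.3,-286.7,0]); Rmix=rot([0,0,-1],[np.cos(my),np.sin(my),0])
E
python3 - <<'E'
from h import *
go(foot+150*ax,Rpeg)
E
```

```text
turn rad [-0.437 -0.222  0.927] | then shift cm [-36.88  15.25  11.65] | shift in present axes [-36.91 -18.81   3.48]
```

move_arm --plan '[{"wx": -0.0437,"wy": -0.0222,"wz": 0.0927},{"wx": -0.0437,"wy": -0.0222,"wz": 0.0927},{"wx": -0.0437,"wy": -0.0222,"wz": 0.0927},{"wx": -0.0437,"wy": -0.0222,"wz": 0.0927},{"wx": -0.0437,"wy": -0.0222,"wz": 0.0927},{"wx": -0.0437,"wy": -0.0222,"wz": 0.0927},{"wx": -0.0437,"wy": -0.0222,"wz": 0.0927},{"wx": -0.0437,"wy": -0.0222,"wz": 0.0927},{"wx": -0.0437,"wy": -0.0222,"wz": 0.0927},{"wx": -0.0437,"wy": -0.0222,"wz": 0.0927}]' --gripper 6.2 --force 25

```text
schema error: expected keys tx, ty, tz, wx, wy, wz
```

move_arm --plan '[{"tx": -3.07,"ty": 1.27,"tz": 0.9},{"tx": -3.07,"ty": 1.27,"tz": 0.9},{"tx": -3.07,"ty": 1.27,"tz": 0.9},{"tx": -3.07,"ty": 1.27,"tz": 0.9},{"tx": -3.07,"ty": 1.27,"tz": 0.9},{"tx": -3.07,"ty": 1.27,"tz": 0.9},{"tx": -3.07,"ty": 1.27,"tz": 0.9},{"tx": -3.07,"ty": 1.27,"tz": 0.9},{"tx": -3.07,"ty": 1.27,"tz": 0.9},{"tx": -3.07,"ty": 1.27,"tz": 0.9},{"tx": -3.07,"ty": 1.27,"tz": 0.9},{"tx": -3.07,"ty": 1.27,"tz": 0.9}]'

```text
schema error: expected keys tx, ty, tz, wx, wy, wz
```

Run:
```python
from h import *
go(foot+150*ax,Rpeg); print(env.state()["ee_pos"])
fr=grab_frame("wrist"); cv2.imwrite("pics/w1.png",fr["color"][:,:,::-1])
print(proj(fr,foot+62*ax),proj(fr,foot+50*ax),proj(fr,foot+50*ax+22*Rpeg[:,0]),proj(fr,foot+50*ax+22*Rpeg[:,1]))
```

```text
turn rad [-0.437 -0.222  0.927] | then shift cm [-36.88  15.25  11.65] | shift in present axes [-36.91 -18.81   3.48]
[214.0682506  533.18853529 213.19837977]
[136.43400599 534.70481038] [142.86959439 526.81578734] [156.54966836 519.34772362] [150.87735496 545.74621338]
```

View pics/w1.png

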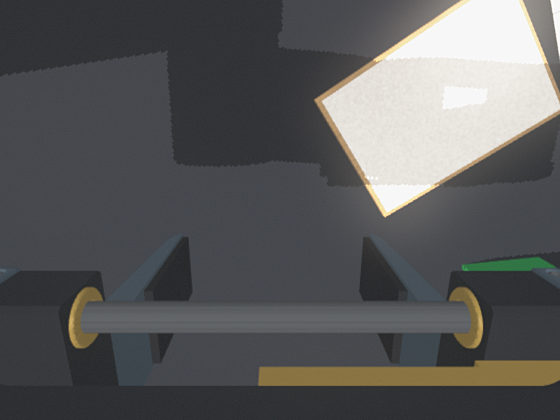

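Both moves were refused because every row needs all six keys, so the wrist picture shows only the start area (a tray at 440,110). I'm resending them in full.

move_arm --plan '[{"tx": 0,"ty": 0,"tz": 0,"wx": -0.0437,"wy": -0.0222,"wz": 0.0927},{"tx": 0,"ty": 0,"tz": 0,"wx": -0.0437,"wy": -0.0222,"wz": 0.0927},{"tx": 0,"ty": 0,"tz": 0,"wx": -0.0437,"wy": -0.0222,"wz": 0.0927},{"tx": 0,"ty": 0,"tz": 0,"wx": -0.0437,"wy": -0.0222,"wz": 0.0927},{"tx": 0,"ty": 0,"tz": 0,"wx": -0.0437,"wy": -0.0222,"wz": 0.0927},{"tx": 0,"ty": 0,"tz": 0,"wx": -0.0437,"wy": -0.0222,"wz": 0.0927},{"tx": 0,"ty": 0,"tz": 0,"wx": -0.0437,"wy": -0.0222,"wz": 0.0927},{"tx": 0,"ty": 0,"tz": 0,"wx": -0.0437,"wy": -0.0222,"wz": 0.0927},{"tx": 0,"ty": 0,"tz": 0,"wx": -0.0437,"wy": -0.0222,"wz": 0.0927},{"tx": 0,"ty": 0,"tz": 0,"wx": -0.0437,"wy": -0.0222,"wz": 0.0927}]' --gripper 6.2 --force 25

```text
time_s: 0.98
ee_pos: [214.1, 533.2, 214.0]
ee_rot: [152.8, -0.2, 103.7]
force: [-0.1, 0.9, -0.3]
gripper_width: 61.7
gripper_force: 0.0
```

move_arm --plan '[{"tx": -3.07,"ty": 1.27,"tz": 0.9,"wx": 0,"wy": 0,"wz": 0},{"tx": -3.07,"ty": 1.27,"tz": 0.9,"wx": 0,"wy": 0,"wz": 0},{"tx": -3.07,"ty": 1.27,"tz": 0.9,"wx": 0,"wy": 0,"wz": 0},{"tx": -3.07,"ty": 1.27,"tz": 0.9,"wx": 0,"wy": 0,"wz": 0},{"tx": -3.07,"ty": 1.27,"tz": 0.9,"wx": 0,"wy": 0,"wz": 0},{"tx": -3.07,"ty": 1.27,"tz": 0.9,"wx": 0,"wy": 0,"wz": 0},{"tx": -3.07,"ty": 1.27,"tz": 0.9,"wx": 0,"wy": 0,"wz": 0},{"tx": -3.07,"ty": 1.27,"tz": 0.9,"wx": 0,"wy": 0,"wz": 0},{"tx": -3.07,"ty": 1.27,"tz": 0.9,"wx": 0,"wy": 0,"wz": 0},{"tx": -3.07,"ty": 1.27,"tz": 0.9,"wx": 0,"wy": 0,"wz": 0},{"tx": -3.07,"ty": 1.27,"tz": 0.9,"wx": 0,"wy": 0,"wz": 0},{"tx": -3.07,"ty": 1.27,"tz": 0.9,"wx": 0,"wy": 0,"wz": 0}]'

```text
time_s: 1.98
ee_pos: [483.3, 219.2, 186.6]
ee_rot: [152.9, -0.1, 104.0]
force: [0.6, 0.1, 0.4]
gripper_width: 61.8
gripper_force: 0.0
```

Run:
```python
from h import *
go(foot+150*ax,Rpeg); print(env.state()["ee_pos"])
fr=grab_frame("wrist"); cv2.imwrite("pics/w2.png",fr["color"][:,:,::-1])
print(proj(fr,foot+62*ax),proj(fr,foot+50*ax),proj(fr,foot+50*ax+22*Rpeg[:,0]),proj(fr,foot+50*ax+22*Rpeg[:,1]))
```

```text
turn rad [ 0.001 -0.001 -0.001] | then shift cm [ 0.1  -0.05  0.87] | shift in present axes [ 0.1  -0.05  0.87]
[483.26946025 219.16869936 186.60661602]
[276.2769166  210.17765403] [276.22258947 206.04675256] [276.21016618 180.11587504] [302.60954361 206.00790815]
```

View pics/w2.png

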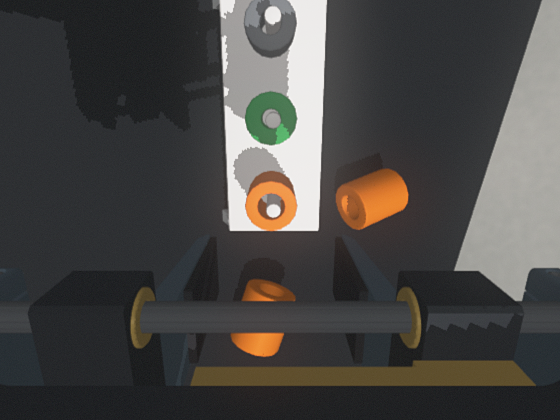

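The wrist picture shows the orange sleeve on its peg: peg tip at (273,211), top face centred at (271,204). That is about 3 to 4 mm down-slope of the prediction. I'm correcting for that and going down along the peg.

move_arm --plan '[{"tx": 0.15,"ty": -0.35,"tz": 1.0,"wx": 0,"wy": 0,"wz": 0},{"tx": 0,"ty": 0,"tz": 1.18,"wx": 0,"wy": 0,"wz": 0},{"tx": 0,"ty": 0,"tz": 1.18,"wx": 0,"wy": 0,"wz": 0},{"tx": 0,"ty": 0,"tz": 1.18,"wx": 0,"wy": 0,"wz": 0},{"tx": 0,"ty": 0,"tz": 1.18,"wx": 0,"wy": 0,"wz": 0},{"tx": 0,"ty": 0,"tz": 1.18,"wx": 0,"wy": 0,"wz": 0},{"tx": 0,"ty": 0,"tz": 1.18,"wx": 0,"wy": 0,"wz": 0},{"tx": 0,"ty": 0,"tz": 1.18,"wx": 0,"wy": 0,"wz": 0},{"tx": 0,"ty": 0,"tz": 1.18,"wx": 0,"wy": 0,"wz": 0},{"tx": 0,"ty": 0,"tz": 1.18,"wx": 0,"wy": 0,"wz": 0},{"tx": 0,"ty": 0,"tz": 1.18,"wx": 0,"wy": 0,"wz": 0},{"tx": 0,"ty": 0,"tz": 1.18,"wx": 0,"wy": 0,"wz": 0}]'

```text
time_s: 3.03
ee_pos: [541.1, 237.3, 59.8]
ee_rot: [153.0, -0.1, 104.0]
force: [0.7, -0.6, -0.4]
gripper_width: 61.9
gripper_force: 0.0
```

move_arm --plan '[{"tx": 0,"ty": 0,"tz": 0,"wx": 0,"wy": 0,"wz": 0},{"tx": 0,"ty": 0,"tz": 0,"wx": 0,"wy": 0,"wz": 0},{"tx": 0,"ty": 0,"tz": 0,"wx": 0,"wy": 0,"wz": 0},{"tx": 0,"ty": 0,"tz": 0,"wx": 0,"wy": 0,"wz": 0},{"tx": 0,"ty": 0,"tz": 0,"wx": 0,"wy": 0,"wz": 0},{"tx": 0,"ty": 0,"tz": 0,"wx": 0,"wy": 0,"wz": 0}]' --gripper 3.6 --force 25

```text
time_s: 3.53
ee_pos: [540.8, 237.0, 61.0]
ee_rot: [152.9, -0.1, 104.0]
force: [-0.0, 0.4, -2.3]
gripper_width: 42.4
gripper_force: 25.0
```

Run:
```python
from h import *
go(foot+19*ax,Rpeg); s=env.state(); print(s["ee_pos"],s["force"],s["gripper_width"],s["gripper_force"])
```

```text
turn rad [ 0.002 -0.001 -0.001] | then shift cm [-0.24  0.29  0.05] | shift in present axes [-0.24  0.29  0.05]
[540.78725126 237.03856015  61.04101723] [-0.04637371  0.41567346 -2.30285958] 42.36918641118519 24.99664449831471
```

move_arm --plan '[{"tx": 0,"ty": 0,"tz": -0.4,"wx": 0,"wy": 0,"wz": 0},{"tx": 0,"ty": 0,"tz": -0.8,"wx": 0,"wy": 0,"wz": 0},{"tx": 0,"ty": 0,"tz": -1.2,"wx": 0,"wy": 0,"wz": 0},{"tx": 0,"ty": 0,"tz": -1.2,"wx": 0,"wy": 0,"wz": 0},{"tx": 0,"ty": 0,"tz": -1.2,"wx": 0,"wy": 0,"wz": 0},{"tx": 0,"ty": 0,"tz": -1.2,"wx": 0,"wy": 0,"wz": 0},{"tx": 0,"ty": 0,"tz": -1.2,"wx": 0,"wy": 0,"wz": 0},{"tx": 0,"ty": 0,"tz": -1.2,"wx": 0,"wy": 0,"wz": 0},{"tx": 0,"ty": 0,"tz": -1.2,"wx": 0,"wy": 0,"wz": 0},{"tx": 0,"ty": 0,"tz": -1.2,"wx": 0,"wy": 0,"wz": 0},{"tx": 0,"ty": 0,"tz": -1.2,"wx": 0,"wy": 0,"wz": 0},{"tx": 0,"ty": 0,"tz": -0.8,"wx": 0,"wy": 0,"wz": 0}]'

```text
time_s: 4.53
ee_pos: [483.9, 222.9, 176.5]
ee_rot: [152.8, -0.1, 104.0]
force: [0.6, -0.2, -0.8]
gripper_width: 42.1
gripper_force: 25.0
```

Run:
```python
from h import *
s=env.state(); print(s["ee_pos"],s["force"],s["gripper_width"],s["gripper_force"])
go(mix+[0,0,230],Rmix)
R2=Rmix.copy(); R2[:,:2]*=-1; go(mix+[0,0,230],R2)
```

```text
[483.89196822 222.86893666 176.52166362] [ 0.64270135 -0.19981362 -0.81187522] 42.11991404786988 24.99675607366953
turn rad [ 0.471  0.069 -0.295] | then shift cm [-45.37 -23.45  -5.35] | shift in present axes [-50.26  -5.51  -8.95]
turn rad [ 0.098 -0.67   2.768] | then shift cm [45.37 23.45 -5.35] | shift in present axes [-50.26  -5.51  -8.95]
```

move_arm --plan '[{"tx": 0,"ty": 0,"tz": -0.5,"wx": 0.0942,"wy": 0.0138,"wz": -0.059},{"tx": 0,"ty": 0,"tz": -0.5,"wx": 0.0942,"wy": 0.0138,"wz": -0.059},{"tx": 0,"ty": 0,"tz": -0.5,"wx": 0.0942,"wy": 0.0138,"wz": -0.059},{"tx": 0,"ty": 0,"tz": -0.5,"wx": 0.0942,"wy": 0.0138,"wz": -0.059},{"tx": 0,"ty": 0,"tz": -0.5,"wx": 0.0942,"wy": 0.0138,"wz": -0.059}]'

```text
time_s: 4.95
ee_pos: [477.7, 220.9, 200.3]
ee_rot: [-179.8, -0.1, 121.4]
force: [0.2, 0.3, -2.3]
gripper_width: 42.4
gripper_force: 25.0
```

move_arm --plan '[{"tx": -2.5,"ty": -1.3,"tz": -0.3,"wx": 0,"wy": 0,"wz": 0},{"tx": -3.4,"ty": -1.75,"tz": -0.2,"wx": 0,"wy": 0,"wz": 0},{"tx": -3.4,"ty": -1.75,"tz": -0.2,"wx": 0,"wy": 0,"wz": 0},{"tx": -3.4,"ty": -1.75,"tz": -0.2,"wx": 0,"wy": 0,"wz": 0},{"tx": -3.4,"ty": -1.75,"tz": -0.2,"wx": 0,"wy": 0,"wz": 0},{"tx": -3.4,"ty": -1.75,"tz": -0.2,"wx": 0,"wy": 0,"wz": 0},{"tx": -3.4,"ty": -1.75,"tz": -0.2,"wx": 0,"wy": 0,"wz": 0},{"tx": -3.4,"ty": -1.75,"tz": -0.2,"wx": 0,"wy": 0,"wz": 0},{"tx": -3.4,"ty": -1.75,"tz": -0.2,"wx": 0,"wy": 0,"wz": 0},{"tx": -3.4,"ty": -1.75,"tz": -0.2,"wx": 0,"wy": 0,"wz": 0},{"tx": -3.4,"ty": -1.75,"tz": -0.2,"wx": 0,"wy": 0,"wz": 0},{"tx": -2.5,"ty": -1.3,"tz": -0.2,"wx": 0,"wy": 0,"wz": 0}]'

```text
time_s: 5.95
ee_pos: [507.7, -219.7, 224.7]
ee_rot: [-179.9, 0.1, 121.1]
force: [0.4, 0.0, -1.1]
gripper_width: 42.4
gripper_force: 25.0
```

Run:
```python
from h import *
s=env.state(); print(s["ee_pos"],s["ee_rot"],s["force"],s["gripper_width"])
go(mix+[0,0,170],Rmix)
```

```text
[ 507.67886019 -219.67118356  224.66560645] [-1.79927563e+02  1.18109320e-01  1.21125041e+02] [ 0.39239111  0.04405112 -1.14177856] 42.4496074864478
turn rad [-0.001  0.002 -0.001] | then shift cm [-6.28 -2.56  5.47] | shift in present axes [-6.28 -2.55  5.48]
```

move_arm --plan '[{"tx": -1.57,"ty": -0.64,"tz": 0.5,"wx": 0,"wy": 0,"wz": 0},{"tx": -1.57,"ty": -0.64,"tz": 1.0,"wx": 0,"wy": 0,"wz": 0},{"tx": -1.57,"ty": -0.64,"tz": 1.5,"wx": 0,"wy": 0,"wz": 0},{"tx": -1.57,"ty": -0.63,"tz": 1.5,"wx": 0,"wy": 0,"wz": 0},{"tx": 0,"ty": 0,"tz": 1.5,"wx": 0,"wy": 0,"wz": 0},{"tx": 0,"ty": 0,"tz": 1.5,"wx": 0,"wy": 0,"wz": 0},{"tx": 0,"ty": 0,"tz": 1.0,"wx": 0,"wy": 0,"wz": 0},{"tx": 0,"ty": 0,"tz": 0,"wx": 0,"wy": 0,"wz": 0},{"tx": 0,"ty": 0,"tz": 0,"wx": 0,"wy": 0,"wz": 0}]'

```text
time_s: 6.7
ee_pos: [518.3, -283.4, 138.7]
ee_rot: [-179.9, -0.0, 121.2]
force: [-0.3, -1.0, -1.0]
gripper_width: 42.7
gripper_force: 25.0
```

Run:
```python
from h import *
s=env.state(); print(s["ee_pos"],s["ee_rot"],s["force"])
go(mix+[0,0,140],Rmix)
p,R=pose(); ims=[]
for n in("wrist","scene"):
    fr=grab_frame(n); np.save(n+"1.npy",fr,allow_pickle=True)
    c=proj(fr,p); print(n,c,proj(fr,p+[0,0,-19]),proj(fr,mix+[0,0,97]))
    im=fr["color"][:,:,::-1]
    if n=="scene":
        x,y=int(c[0])-50,int(c[1])-37; im=im[y:y+90,x:x+120]; print("crop",x,y)
    ims.append(cv2.resize(im,(560,420) if n=="wrist" else (560,420),interpolation=cv2.INTER_CUBIC))
ims=[cv2.resize(i,(400,300)) if k==0 else i for k,i in enumerate(ims)]
cv2.imwrite("pics/m1.png",np.hstack([np.vstack([ims[0],np.zeros((120,400,3),np.uint8)]),cv2.resize(ims[1],(400,300),interpolation=cv2.INTER_AREA) if 0 else cv2.resize(ims[1],(400,420))]))
```

```text
[ 518.30430152 -283.35485171  138.71649699] [-1.79866429e+02 -3.20808592e-02  1.21221239e+02] [-0.28494659 -0.98201234 -0.99577381]
turn rad [-0.002 -0.001  0.   ] | then shift cm [-0.29 -0.17 -0.13] | shift in present axes [-0.29 -0.17 -0.13]
wrist [277.86698297 265.02601028] [277.71988738 250.86050416] [274.90134549 241.01385596]
scene [167.49128993 172.43533609] [168.38736858 178.78163947] [168.33613503 185.99266884]
crop 117 135
```

View pics/m1.png

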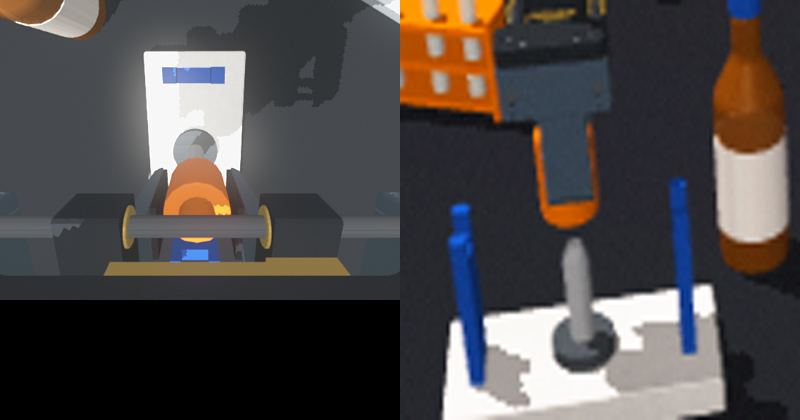

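The scene crop shows the sleeve held just above the shaft, with the shaft tip at about (168.6,187) and the sleeve's lower end at about (167.9,182). Next I measure the sideways offset between the two axes.

Run:
```python
from h import *
fr=np.load("scene1.npy",allow_pickle=True).item(); p,R=pose()
big=cv2.resize(fr["color"][140:225,130:210],None,fx=4,fy=4,interpolation=cv2.INTER_CUBIC)
h=cv2.cvtColor(big,cv2.COLOR_RGB2HSV)
o=cv2.inRange(h,(3,150,60),(20,255,255)); o[:,:70]=0
def mids(m,v0,v1,wmin,wmax):
    out=[]
    for v in range(v0,v1):
        c=np.where(m[v])[0]
        if len(c) and wmin<=c[-1]-c[0]<=wmax: out.append((v/4+140-.375,(c[0]+c[-1])/8+130-.375,(c[-1]-c[0]+1)/4))
    return np.array(out)
so=mids(o,80,170,60,90)
V=h[:,:,2].astype(int); g=((V>110)&(h[:,:,1]<70)).astype(np.uint8); g[:,:130]=0; g[:,185:]=0
sg=mids(g,186,235,16,40)
for name,q,base,z0,z1 in(("sleeve",so,p,-19,31),("shaft",sg,mix,35,97)):
    b=np.array([base[0],base[1],base[2] if name=="sleeve" else 0])
    a,c=proj(fr,b+[0,0,z0]),proj(fr,b+[0,0,z1])
    pred=a[0]+(q[:,0]-a[1])*(c[0]-a[0])/(c[1]-a[1])
    print(name,len(q),q[[0,-1]].round(2).tolist(),"resid px",np.round(np.percentile(q[:,1]-pred,[10,50,90]),2))
e=proj(fr,p+R[:,0]*10)-proj(fr,p); print("px per 10mm tool x",e, "tool y",proj(fr,p+R[:,1]*10)-proj(fr,p))
```

```text
sleeve 78 [[161.62, 165.25, 17.5], [180.88, 167.0, 15.5]] resid px [-0.83 -0.6  -0.43]
shaft 44 [[187.38, 168.88, 4.25], [198.12, 169.88, 6.75]] resid px [-0.26 -0.14  0.18]
px per 10mm tool x [ 3.92004408 -0.3225129 ] tool y [0.00955403 1.78838375]
```

move_arm --plan '[{"tx": -0.17,"ty": -0.17,"tz": 0.4,"wx": 0,"wy": 0,"wz": 0},{"tx": 0,"ty": 0,"tz": 0.4,"wx": 0,"wy": 0,"wz": 0},{"tx": 0,"ty": 0,"tz": 0.4,"wx": 0,"wy": 0,"wz": 0},{"tx": 0,"ty": 0,"tz": 0.4,"wx": 0,"wy": 0,"wz": 0},{"tx": 0,"ty": 0,"tz": 0.4,"wx": 0,"wy": 0,"wz": 0},{"tx": 0,"ty": 0,"tz": 0.4,"wx": 0,"wy": 0,"wz": 0},{"tx": 0,"ty": 0,"tz": 0.2,"wx": 0,"wy": 0,"wz": 0},{"tx": 0,"ty": 0,"tz": 0,"wx": 0,"wy": 0,"wz": 0},{"tx": 0,"ty": 0,"tz": 0,"wx": 0,"wy": 0,"wz": 0}]'

```text
time_s: 7.55
ee_pos: [517.8, -286.2, 112.9]
ee_rot: [-179.9, 0.0, 121.2]
force: [-0.2, -0.7, -1.2]
gripper_width: 42.8
gripper_force: 25.0
```

Run:
```python
from h import *
s=env.state(); print(s["ee_pos"],s["force"],s["torque"],s["gripper_force"]); go(mix+[0,0,100],Rmix)
```

```text
[ 517.79352048 -286.19158634  112.87569158] [-0.2483893  -0.67460862 -1.15126667] [-0.05440557  0.0256091   0.01215153] 24.99645135656465
turn rad [-0.002  0.    -0.   ] | then shift cm [-0.07  0.02  1.29] | shift in present axes [-0.07  0.02  1.29]
```

move_arm --plan '[{"tx": 0.03,"ty": 0,"tz": 0.2,"wx": 0,"wy": 0,"wz": 0},{"tx": 0,"ty": 0,"tz": 0.2,"wx": 0,"wy": 0,"wz": 0},{"tx": 0,"ty": 0,"tz": 0.2,"wx": 0,"wy": 0,"wz": 0},{"tx": 0,"ty": 0,"tz": 0.2,"wx": 0,"wy": 0,"wz": 0},{"tx": 0,"ty": 0,"tz": 0.2,"wx": 0,"wy": 0,"wz": 0},{"tx": 0,"ty": 0,"tz": 0.2,"wx": 0,"wy": 0,"wz": 0},{"tx": 0,"ty": 0,"tz": 0,"wx": 0,"wy": 0,"wz": 0}]'

```text
time_s: 8.13
ee_pos: [517.4, -285.8, 100.5]
ee_rot: [-179.9, -0.0, 121.2]
force: [1.0, -0.2, -1.5]
gripper_width: 42.6
gripper_force: 25.0
```

move_arm --plan '[{"tx": 0,"ty": 0,"tz": 0.2,"wx": 0,"wy": 0,"wz": 0},{"tx": 0,"ty": 0,"tz": 0.2,"wx": 0,"wy": 0,"wz": 0},{"tx": 0,"ty": 0,"tz": 0,"wx": 0,"wy": 0,"wz": 0}]'

```text
time_s: 8.38
ee_pos: [517.4, -285.9, 96.6]
ee_rot: [-179.9, -0.0, 121.2]
force: [0.1, 0.1, -1.3]
gripper_width: 42.6
gripper_force: 25.0
```

move_arm --plan '[{"tx": 0,"ty": 0,"tz": 0.3,"wx": 0,"wy": 0,"wz": 0},{"tx": 0,"ty": 0,"tz": 0.3,"wx": 0,"wy": 0,"wz": 0},{"tx": 0,"ty": 0,"tz": 0.3,"wx": 0,"wy": 0,"wz": 0},{"tx": 0,"ty": 0,"tz": 0.3,"wx": 0,"wy": 0,"wz": 0},{"tx": 0,"ty": 0,"tz": 0.3,"wx": 0,"wy": 0,"wz": 0},{"tx": 0,"ty": 0,"tz": 0,"wx": 0,"wy": 0,"wz": 0}]'

```text
time_s: 8.88
ee_pos: [517.2, -285.8, 81.2]
ee_rot: [-179.8, -0.1, 121.2]
force: [1.4, -0.3, -1.7]
gripper_width: 42.5
gripper_force: 25.0
```

move_arm --plan '[{"tx": 0,"ty": 0,"tz": 0.3,"wx": 0,"wy": 0,"wz": 0},{"tx": 0,"ty": 0,"tz": 0.3,"wx": 0,"wy": 0,"wz": 0},{"tx": 0,"ty": 0,"tz": 0.3,"wx": 0,"wy": 0,"wz": 0},{"tx": 0,"ty": 0,"tz": 0.3,"wx": 0,"wy": 0,"wz": 0},{"tx": 0,"ty": 0,"tz": 0.3,"wx": 0,"wy": 0,"wz": 0},{"tx": 0,"ty": 0,"tz": 0.3,"wx": 0,"wy": 0,"wz": 0},{"tx": 0,"ty": 0,"tz": 0,"wx": 0,"wy": 0,"wz": 0}]'

```text
time_s: 9.47
ee_pos: [517.2, -285.8, 63.3]
ee_rot: [-179.8, -0.0, 121.2]
force: [-0.1, -0.6, -1.0]
gripper_width: 42.5
gripper_force: 25.0
```

move_arm --plan '[{"tx": 0,"ty": 0,"tz": 0.2,"wx": 0,"wy": 0,"wz": 0},{"tx": 0,"ty": 0,"tz": 0.2,"wx": 0,"wy": 0,"wz": 0},{"tx": 0,"ty": 0,"tz": 0.2,"wx": 0,"wy": 0,"wz": 0},{"tx": 0,"ty": 0,"tz": 0.1,"wx": 0,"wy": 0,"wz": 0},{"tx": 0,"ty": 0,"tz": 0,"wx": 0,"wy": 0,"wz": 0}]'

```text
time_s: 9.88
ee_pos: [517.4, -286.0, 56.8]
ee_rot: [-179.9, -0.0, 121.2]
force: [0.5, 0.4, -1.5]
gripper_width: 42.7
gripper_force: 25.0
```

move_arm --plan '[{"tx": 0,"ty": 0,"tz": 0.05,"wx": 0,"wy": 0,"wz": 0},{"tx": 0,"ty": 0,"tz": 0.05,"wx": 0,"wy": 0,"wz": 0},{"tx": 0,"ty": 0,"tz": 0,"wx": 0,"wy": 0,"wz": 0}]'

```text
time_s: 10.13
ee_pos: [517.6, -286.0, 56.1]
ee_rot: [-179.9, 0.0, 121.2]
force: [0.2, 0.2, -1.3]
gripper_width: 42.6
gripper_force: 25.0
```

move_arm --plan '[{"tx": 0,"ty": 0,"tz": 0.07,"wx": 0,"wy": 0,"wz": 0},{"tx": 0,"ty": 0,"tz": 0.07,"wx": 0,"wy": 0,"wz": 0},{"tx": 0,"ty": 0,"tz": 0,"wx": 0,"wy": 0,"wz": 0}]'

```text
time_s: 10.38
ee_pos: [517.5, -286.0, 54.5]
ee_rot: [-179.9, 0.0, 121.2]
force: [-0.7, 1.0, -1.4]
gripper_width: 42.5
gripper_force: 25.0
```

move_arm --plan '[{"tx": 0,"ty": 0,"tz": 0.07,"wx": 0,"wy": 0,"wz": 0},{"tx": 0,"ty": 0,"tz": 0.07,"wx": 0,"wy": 0,"wz": 0},{"tx": 0,"ty": 0,"tz": 0,"wx": 0,"wy": 0,"wz": 0}]'

```text
time_s: 10.63
ee_pos: [517.6, -286.1, 53.8]
ee_rot: [-179.9, 0.0, 121.2]
force: [0.3, 1.0, 4.3]
gripper_width: 42.7
gripper_force: 25.0
```

Contact came at TCP z 53.8 with about 6 N, where I expected the shoulder. I'm holding briefly, then releasing and backing straight up.

move_arm --plan '[{"tx": 0,"ty": 0,"tz": 0.03,"wx": 0,"wy": 0,"wz": 0},{"tx": 0,"ty": 0,"tz": 0,"wx": 0,"wy": 0,"wz": 0},{"tx": 0,"ty": 0,"tz": 0,"wx": 0,"wy": 0,"wz": 0}]'

```text
time_s: 10.88
ee_pos: [517.6, -286.1, 53.8]
ee_rot: [-179.9, 0.1, 121.2]
force: [-1.6, -0.2, 5.3]
gripper_width: 42.7
gripper_force: 25.0
```

Run:
```python
from h import *
fr=grab_frame("scene"); c=proj(fr,mix+[0,0,60]).astype(int); x,y=c[0]-60,c[1]-45
cv2.imwrite("pics/home.png",cv2.resize(fr["color"][y:y+90,x:x+120,::-1],(800,600),interpolation=cv2.INTER_CUBIC))
print(x,y,"scale 6.667; shoulder top",(proj(fr,mix+[0,0,35])-[x,y])*6.667)
```

```text
110 152 scale 6.667; shoulder top [407.44368008 356.26228336]
```

View pics/home.png

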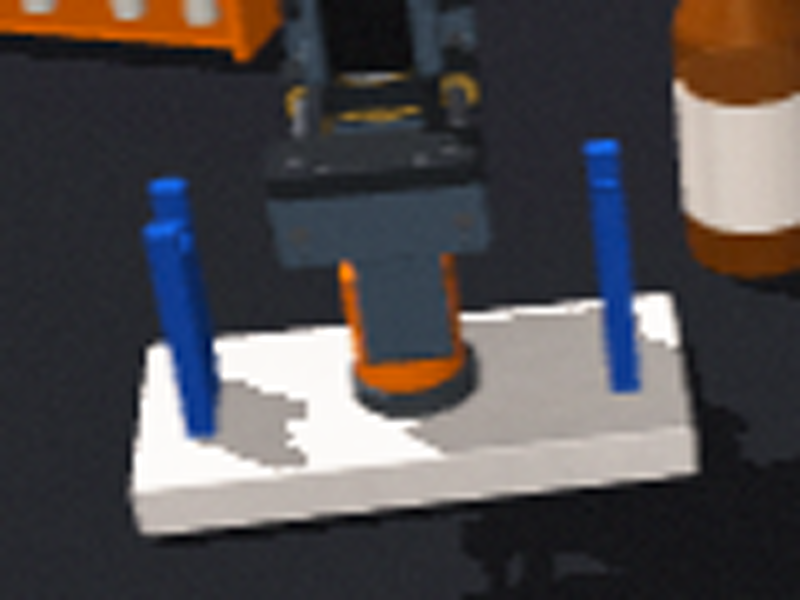

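The crop shows the sleeve seated on the dark shoulder (412,390) with the grip still on it. Now releasing and retreating upwards.

move_arm --plan '[{"tx": 0,"ty": 0,"tz": 0,"wx": 0,"wy": 0,"wz": 0},{"tx": 0,"ty": 0,"tz": 0,"wx": 0,"wy": 0,"wz": 0},{"tx": 0,"ty": 0,"tz": 0,"wx": 0,"wy": 0,"wz": 0},{"tx": 0,"ty": 0,"tz": -0.4,"wx": 0,"wy": 0,"wz": 0},{"tx": 0,"ty": 0,"tz": -1.2,"wx": 0,"wy": 0,"wz": 0},{"tx": 0,"ty": 0,"tz": -2.2,"wx": 0,"wy": 0,"wz": 0},{"tx": 0,"ty": 0,"tz": -3,"wx": 0,"wy": 0,"wz": 0},{"tx": 0,"ty": 0,"tz": -3,"wx": 0,"wy": 0,"wz": 0},{"tx": 0,"ty": 0,"tz": -3,"wx": 0,"wy": 0,"wz": 0},{"tx": 0,"ty": 0,"tz": -3,"wx": 0,"wy": 0,"wz": 0},{"tx": 0,"ty": 0,"tz": -2,"wx": 0,"wy": 0,"wz": 0}]' --gripper 6.5

```text
time_s: 11.85
ee_pos: [518.6, -286.2, 234.4]
ee_rot: [180.0, 0.2, 121.2]
force: [0.2, -0.7, 0.2]
gripper_width: 65.2
gripper_force: 0.0
```

```bash
cat >> h.py <<'E'
bang=np.radians(4.9); bar=np.array([623.8,-40.7,0]); bar_y=np.array([-np.sin(bang),np.cos(bang),0])
Rbar=rot([0,0,-1],bar_y)
E
python3 - <<'E'
from h import *
go(bar+[0,0,120],Rbar); R=Rbar.copy();R[:,:2]*=-1;go(bar+[0,0,120],R); print(env.state()["ee_pos"],env.state()["qpos"])
E
```

```text
turn rad [-0.002  0.004 -1.112] | then shift cm [-12.58  23.56  11.44] | shift in present axes [15.6  21.71 11.38]
turn rad [0.004 0.003 2.03 ] | then shift cm [ 12.58 -23.56  11.44] | shift in present axes [15.6  21.71 11.38]
[ 518.57830061 -286.18412739  234.44098313] [-29.94087269  19.11082241  85.47257778  -0.11735176  75.20628369
 -61.09603472]
```

move_arm --plan '[{"tx": 0,"ty": 0,"tz": 0,"wx": 0,"wy": 0,"wz": -0.1112},{"tx": 0,"ty": 0,"tz": 0,"wx": 0,"wy": 0,"wz": -0.1112},{"tx": 0,"ty": 0,"tz": 0,"wx": 0,"wy": 0,"wz": -0.1112},{"tx": 0,"ty": 0,"tz": 0,"wx": 0,"wy": 0,"wz": -0.1112},{"tx": 0,"ty": 0,"tz": 0,"wx": 0,"wy": 0,"wz": -0.1112},{"tx": 0,"ty": 0,"tz": 0,"wx": 0,"wy": 0,"wz": -0.1112},{"tx": 0,"ty": 0,"tz": 0,"wx": 0,"wy": 0,"wz": -0.1112},{"tx": 0,"ty": 0,"tz": 0,"wx": 0,"wy": 0,"wz": -0.1112},{"tx": 0,"ty": 0,"tz": 0,"wx": 0,"wy": 0,"wz": -0.1112},{"tx": 0,"ty": 0,"tz": 0,"wx": 0,"wy": 0,"wz": -0.1112}]' --gripper 5

```text
time_s: 12.68
ee_pos: [517.8, -285.7, 231.0]
ee_rot: [-179.9, -0.1, -174.8]
force: [-0.1, -0.0, -0.5]
gripper_width: 50.1
gripper_force: 0.0
```

move_arm --plan '[{"tx": -1.26,"ty": 2.36,"tz": 0.5,"wx": 0,"wy": 0,"wz": 0},{"tx": -1.26,"ty": 2.36,"tz": 1.0,"wx": 0,"wy": 0,"wz": 0},{"tx": -1.26,"ty": 2.36,"tz": 1.0,"wx": 0,"wy": 0,"wz": 0},{"tx": -1.26,"ty": 2.36,"tz": 1.0,"wx": 0,"wy": 0,"wz": 0},{"tx": -1.26,"ty": 2.36,"tz": 1.0,"wx": 0,"wy": 0,"wz": 0},{"tx": -1.26,"ty": 2.36,"tz": 1.0,"wx": 0,"wy": 0,"wz": 0},{"tx": -1.26,"ty": 2.36,"tz": 1.0,"wx": 0,"wy": 0,"wz": 0},{"tx": -1.26,"ty": 2.36,"tz": 1.0,"wx": 0,"wy": 0,"wz": 0},{"tx": -1.26,"ty": 2.36,"tz": 1.0,"wx": 0,"wy": 0,"wz": 0},{"tx": -1.26,"ty": 2.36,"tz": 1.0,"wx": 0,"wy": 0,"wz": 0},{"tx": 0,"ty": 0,"tz": 0,"wx": 0,"wy": 0,"wz": 0}]'

```text
time_s: 13.6
ee_pos: [623.5, -35.7, 133.2]
ee_rot: [179.9, -0.2, -174.9]
force: [-0.5, -0.4, -0.5]
gripper_width: 49.8
gripper_force: 0.0
```

Run:
```python
from h import *
go(bar+[0,0,3],Rbar); print(env.state()["ee_pos"])
fr=grab_frame("wrist"); bx=np.array([np.cos(bang),np.sin(bang),0])
im=fr["color"][:,:,::-1].copy()
for t in(-110,-60,0,60,110):
    q=proj(fr,bar+bx*t+[0,0,16]); print(t,q.round(1)); cv2.circle(im,tuple(np.round(q).astype(int).tolist()),3,(0,0,255),1)
cv2.imwrite("pics/w3.png",im)
T=grab_frame("top"); h=cv2.cvtColor(T["color"],cv2.COLOR_RGB2HSV); o=cv2.inRange(h,(5,150,90),(18,255,255)); o[:,:390]=0;o[:,450:]=0;o[230:]=0;o[:190]=0
ys,xs=np.where(o); print("sleeve in top",len(xs),onz(T,xs.mean(),ys.mean(),80))
```

```text
turn rad [ 0.001 -0.004  0.004] | then shift cm [ 1.000e-02 -5.000e-01  1.302e+01] | shift in present axes [-0.04 -0.52 13.02]
[623.49498039 -35.67730258 133.19982406]
-110 [269.8  69. ]
-60 [269.8 135.3]
0 [269.9 206.7]
60 [270.  270.3]
110 [270.  318.4]
sleeve in top 217 [ 517.35481803 -275.64182134   80.        ]
```

View pics/w3.png

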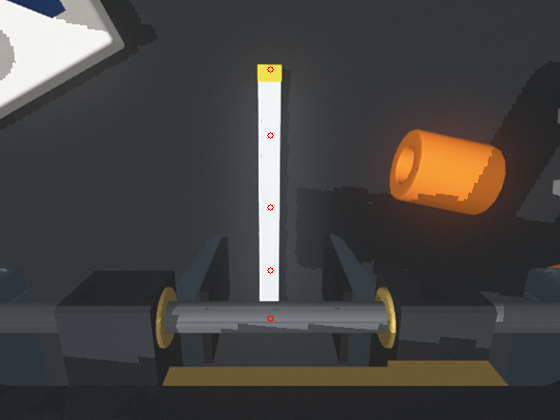

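The wrist picture shows the bar at column 270, on the predicted line, with its far yellow end at (270,72). Going down to grip it.

move_arm --plan '[{"tx": -0.02,"ty": -0.26,"tz": 1.2,"wx": 0,"wy": 0,"wz": 0},{"tx": -0.02,"ty": -0.26,"tz": 1.2,"wx": 0,"wy": 0,"wz": 0},{"tx": 0,"ty": 0,"tz": 1.2,"wx": 0,"wy": 0,"wz": 0},{"tx": 0,"ty": 0,"tz": 1.2,"wx": 0,"wy": 0,"wz": 0},{"tx": 0,"ty": 0,"tz": 1.2,"wx": 0,"wy": 0,"wz": 0},{"tx": 0,"ty": 0,"tz": 1.2,"wx": 0,"wy": 0,"wz": 0},{"tx": 0,"ty": 0,"tz": 1.2,"wx": 0,"wy": 0,"wz": 0},{"tx": 0,"ty": 0,"tz": 1.2,"wx": 0,"wy": 0,"wz": 0},{"tx": 0,"ty": 0,"tz": 1.2,"wx": 0,"wy": 0,"wz": 0},{"tx": 0,"ty": 0,"tz": 1.0,"wx": 0,"wy": 0,"wz": 0},{"tx": 0,"ty": 0,"tz": 0.5,"wx": 0,"wy": 0,"wz": 0},{"tx": 0,"ty": 0,"tz": 0,"wx": 0,"wy": 0,"wz": 0}]'

```text
time_s: 14.7
ee_pos: [622.8, -45.5, 11.1]
ee_rot: [-179.9, -0.2, -175.1]
force: [-0.2, -0.0, 0.7]
gripper_width: 50.1
gripper_force: 0.0
```

move_arm --plan '[{"tx": 0,"ty": 0.24,"tz": 0.3,"wx": 0,"wy": 0,"wz": 0},{"tx": 0,"ty": 0.24,"tz": 0.3,"wx": 0,"wy": 0,"wz": 0},{"tx": 0,"ty": 0,"tz": 0.2,"wx": 0,"wy": 0,"wz": 0},{"tx": 0,"ty": 0,"tz": 0,"wx": 0,"wy": 0,"wz": 0},{"tx": 0,"ty": 0,"tz": 0,"wx": 0,"wy": 0,"wz": 0}]'

```text
time_s: 15.12
ee_pos: [623.4, -40.4, 4.6]
ee_rot: [-179.9, -0.1, -175.1]
force: [-0.1, 0.2, 0.2]
gripper_width: 50.2
gripper_force: 0.0
```

move_arm --plan '[{"tx": 0,"ty": 0,"tz": 0,"wx": 0,"wy": 0,"wz": 0},{"tx": 0,"ty": 0,"tz": 0,"wx": 0,"wy": 0,"wz": 0},{"tx": 0,"ty": 0,"tz": 0,"wx": 0,"wy": 0,"wz": 0},{"tx": 0,"ty": 0,"tz": 0,"wx": 0,"wy": 0,"wz": 0},{"tx": 0,"ty": 0,"tz": 0,"wx": 0,"wy": 0,"wz": 0},{"tx": 0,"ty": 0,"tz": 0,"wx": 0,"wy": 0,"wz": 0},{"tx": 0,"ty": 0,"tz": 0,"wx": 0,"wy": 0,"wz": 0},{"tx": 0,"ty": 0,"tz": 0,"wx": 0,"wy": 0,"wz": 0}]' --gripper 1 --force 35

```text
time_s: 15.78
ee_pos: [623.4, -40.7, 4.5]
ee_rot: [-179.9, -0.1, -175.1]
force: [1.1, 0.2, 1.2]
gripper_width: 17.5
gripper_force: 35.0
```

move_arm --plan '[{"tx": 0,"ty": 0,"tz": -0.5,"wx": 0,"wy": 0,"wz": 0},{"tx": 0,"ty": 0,"tz": -1.5,"wx": 0,"wy": 0,"wz": 0},{"tx": 0,"ty": 0,"tz": -2.2,"wx": 0,"wy": 0,"wz": 0},{"tx": 0,"ty": 0,"tz": -2.2,"wx": 0,"wy": 0,"wz": 0},{"tx": 0,"ty": 0,"tz": -2.2,"wx": 0,"wy": 0,"wz": 0},{"tx": 0,"ty": 0,"tz": -2.2,"wx": 0,"wy": 0,"wz": 0},{"tx": 0,"ty": 0,"tz": -2.2,"wx": 0,"wy": 0,"wz": 0},{"tx": 0,"ty": 0,"tz": -2.2,"wx": 0,"wy": 0,"wz": 0},{"tx": 0,"ty": 0,"tz": -2.2,"wx": 0,"wy": 0,"wz": 0},{"tx": 0,"ty": 0,"tz": -2.0,"wx": 0,"wy": 0,"wz": 0},{"tx": 0,"ty": 0,"tz": -1.5,"wx": 0,"wy": 0,"wz": 0},{"tx": 0,"ty": 0,"tz": 0,"wx": 0,"wy": 0,"wz": 0}]'

```text
time_s: 16.78
ee_pos: [625.2, -40.3, 217.1]
ee_rot: [-179.9, 0.3, -175.1]
force: [-0.1, 0.8, -1.8]
gripper_width: 17.3
gripper_force: 35.0
```

Run:
```python
from h import *
go(mix+[0,0,200],Rmix); s=env.state(); print(s["ee_pos"],s["force"],s["torque"],s["gripper_width"])
```

```text
turn rad [1.000e-03 6.000e-03 1.112e+00] | then shift cm [-15.54 -21.9    1.71] | shift in present axes [ 12.76 -23.63   1.71]
[625.17376105 -40.32289678 217.14787464] [-0.07602977  0.81841851 -1.82182354] [ 0.0023035  -0.02772467  0.00043256] 17.251342157693603
```

move_arm --plan '[{"tx": 0,"ty": 0,"tz": 0,"wx": 0,"wy": 0,"wz": 0.06},{"tx": 0,"ty": 0,"tz": 0,"wx": 0,"wy": 0,"wz": 0.1},{"tx": 0,"ty": 0,"tz": 0,"wx": 0,"wy": 0,"wz": 0.112},{"tx": 0,"ty": 0,"tz": 0,"wx": 0,"wy": 0,"wz": 0.112},{"tx": 0,"ty": 0,"tz": 0,"wx": 0,"wy": 0,"wz": 0.112},{"tx": 0,"ty": 0,"tz": 0,"wx": 0,"wy": 0,"wz": 0.112},{"tx": 0,"ty": 0,"tz": 0,"wx": 0,"wy": 0,"wz": 0.112},{"tx": 0,"ty": 0,"tz": 0,"wx": 0,"wy": 0,"wz": 0.112},{"tx": 0,"ty": 0,"tz": 0,"wx": 0,"wy": 0,"wz": 0.112},{"tx": 0,"ty": 0,"tz": 0,"wx": 0,"wy": 0,"wz": 0.1},{"tx": 0,"ty": 0,"tz": 0,"wx": 0,"wy": 0,"wz": 0.068}]'

```text
time_s: 17.7
ee_pos: [622.8, -40.1, 211.7]
ee_rot: [-179.7, -0.1, 120.9]
force: [0.2, -0.1, -2.7]
gripper_width: 17.3
gripper_force: 35.0
```

move_arm --plan '[{"tx": -0.7,"ty": -1.0,"tz": 0,"wx": 0,"wy": 0,"wz": 0},{"tx": -1.4,"ty": -2.0,"tz": 0,"wx": 0,"wy": 0,"wz": 0},{"tx": -1.7,"ty": -2.4,"tz": 0,"wx": 0,"wy": 0,"wz": 0},{"tx": -1.7,"ty": -2.4,"tz": 0,"wx": 0,"wy": 0,"wz": 0},{"tx": -1.7,"ty": -2.4,"tz": 0,"wx": 0,"wy": 0,"wz": 0},{"tx": -1.7,"ty": -2.4,"tz": 0,"wx": 0,"wy": 0,"wz": 0},{"tx": -1.7,"ty": -2.4,"tz": 0,"wx": 0,"wy": 0,"wz": 0},{"tx": -1.7,"ty": -2.4,"tz": 0,"wx": 0,"wy": 0,"wz": 0},{"tx": -1.7,"ty": -2.4,"tz": 0,"wx": 0,"wy": 0,"wz": 0},{"tx": -1.2,"ty": -1.7,"tz": 0,"wx": 0,"wy": 0,"wz": 0},{"tx": 0,"ty": 0,"tz": 0,"wx": 0,"wy": 0,"wz": 0},{"tx": 0,"ty": 0,"tz": 0,"wx": 0,"wy": 0,"wz": 0}]'

```text
time_s: 18.7
ee_pos: [516.9, -282.7, 213.0]
ee_rot: [-179.8, -0.1, 121.1]
force: [-0.2, 0.7, -1.4]
gripper_width: 17.4
gripper_force: 35.0
```

Run:
```python
from h import *
go(mix+[0,0,132],Rmix); s=env.state(); print(s["ee_pos"],s["force"],s["gripper_width"])
T=grab_frame("top"); S=grab_frame("scene"); W=grab_frame("wrist")
h=cv2.cvtColor(T["color"],cv2.COLOR_RGB2HSV); y=cv2.inRange(h,(22,120,90),(34,255,255)); y[:,:340]=0; y[:130]=0;y[290:]=0
for k in cv2.findContours(y,0,1)[0]:
    if cv2.contourArea(k)>10: (u,v),_,_=cv2.minAreaRect(k); print("yellow",u,v,cv2.contourArea(k),onz(T,u,v,s["ee_pos"][2]+11.5))
p,R=pose(); print("expect",[(p+R[:,0]*t).round(1) for t in(-104,104)])
```

```text
turn rad [-0.003 -0.001 -0.001] | then shift cm [-0.41 -0.09  8.1 ] | shift in present axes [-0.42 -0.07  8.1 ]
[ 516.92668079 -282.6946596   213.04230706] [-0.15319124  0.71642053 -1.38791932] 17.361926050323948
yellow 391.800048828125 235.60003662109375 73.0 [ 462.82583531 -190.30277986  224.54230706]
expect [array([ 572.2, -369.9,  213.4]), array([ 464.3, -192. ,  213.6])]
```

move_arm --plan '[{"tx": -0.25,"ty": -0.03,"tz": 0.5,"wx": 0,"wy": 0,"wz": 0},{"tx": -0.25,"ty": -0.03,"tz": 1.0,"wx": 0,"wy": 0,"wz": 0},{"tx": 0,"ty": 0,"tz": 1.3,"wx": 0,"wy": 0,"wz": 0},{"tx": 0,"ty": 0,"tz": 1.3,"wx": 0,"wy": 0,"wz": 0},{"tx": 0,"ty": 0,"tz": 1.3,"wx": 0,"wy": 0,"wz": 0},{"tx": 0,"ty": 0,"tz": 1.3,"wx": 0,"wy": 0,"wz": 0},{"tx": 0,"ty": 0,"tz": 1.0,"wx": 0,"wy": 0,"wz": 0},{"tx": 0,"ty": 0,"tz": 0.4,"wx": 0,"wy": 0,"wz": 0},{"tx": 0,"ty": 0,"tz": 0,"wx": 0,"wy": 0,"wz": 0},{"tx": 0,"ty": 0,"tz": 0,"wx": 0,"wy": 0,"wz": 0},{"tx": 0,"ty": 0,"tz": 0,"wx": 0,"wy": 0,"wz": 0}]'

```text
time_s: 19.77
ee_pos: [520.9, -286.6, 133.7]
ee_rot: [-179.9, 0.1, 121.2]
force: [0.9, -0.1, -2.3]
gripper_width: 17.4
gripper_force: 35.0
```

Run:
```python
from h import *
go(mix+[0,0,107.5],Rmix); s=env.state(); print(s["ee_pos"],s["force"],s["gripper_width"])
W=grab_frame("wrist"); S=grab_frame("scene")
c=proj(S,mix+[0,0,100]).astype(int); x,y=c[0]-70,c[1]-50
cv2.imwrite("pics/b1.png",np.hstack([cv2.resize(W["color"][:,:,::-1],(400,300)),cv2.resize(S["color"][y:y+105,x:x+140,::-1],(400,300),interpolation=cv2.INTER_CUBIC)]))
R=Rmix
for t in(-85,85): print(t,[(proj(W,mix+R[:,0]*t+R[:,1]*d+[0,0,119])*.714).round(1).tolist() for d in(-23,-13,13,23)])
```

```text
turn rad [-0.001  0.002 -0.   ] | then shift cm [ 0.13 -0.23  2.62] | shift in present axes [ 0.13 -0.23  2.62]
[ 520.91674069 -286.58979782  133.65914405] [ 0.88308854 -0.05148205 -2.31910889] 17.4232442897274
-85 [[170.1, 266.6], [181.2, 266.6], [210.0, 266.7], [221.1, 266.7]]
85 [[162.6, 68.5], [176.8, 68.5], [213.7, 68.5], [227.8, 68.5]]
```

View pics/b1.png

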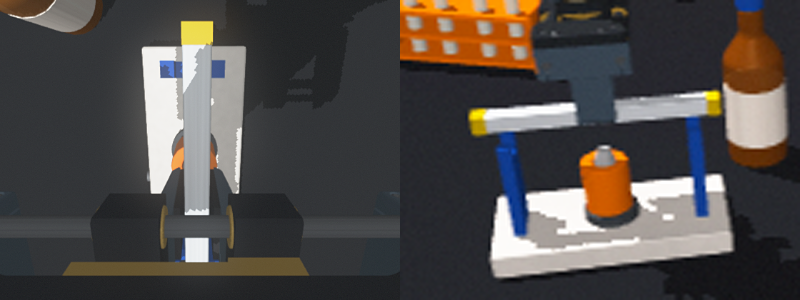

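The picture shows the bar just above both blue supports, with the sleeve home beneath it. The far fork spans 161 to 226, centre 193.5, so the bar needs about 3 mm towards tool -y.

move_arm --plan '[{"tx": 0,"ty": -0.28,"tz": 0.3,"wx": 0,"wy": 0,"wz": 0},{"tx": 0,"ty": 0,"tz": 0.3,"wx": 0,"wy": 0,"wz": 0},{"tx": 0,"ty": 0,"tz": 0.3,"wx": 0,"wy": 0,"wz": 0},{"tx": 0,"ty": 0,"tz": 0,"wx": 0,"wy": 0,"wz": 0},{"tx": 0,"ty": 0,"tz": 0,"wx": 0,"wy": 0,"wz": 0},{"tx": 0,"ty": 0,"tz": 0,"wx": 0,"wy": 0,"wz": 0}]'

```text
time_s: 20.37
ee_pos: [518.0, -287.8, 123.9]
ee_rot: [-179.9, 0.0, 121.2]
force: [-0.5, 0.3, -2.0]
gripper_width: 18.1
gripper_force: 35.0
```

Run:
```python
from h import *
go(mix+[0,0,107.5],Rmix); s=env.state(); print(s["ee_pos"],s["force"],s["torque"])
```

```text
turn rad [-0.002  0.    -0.   ] | then shift cm [0.08 0.09 1.64] | shift in present axes [0.08 0.09 1.64]
[ 517.98078995 -287.82476512  123.90966798] [-0.47335517  0.29118959 -2.04044239] [-0.04226488  0.02429502  0.01609054]
```

Aligned to within 1 mm. Lowering slowly into the notches.

move_arm --plan '[{"tx": 0,"ty": 0,"tz": 0.2,"wx": 0,"wy": 0,"wz": 0},{"tx": 0,"ty": 0,"tz": 0.2,"wx": 0,"wy": 0,"wz": 0},{"tx": 0,"ty": 0,"tz": 0.2,"wx": 0,"wy": 0,"wz": 0},{"tx": 0,"ty": 0,"tz": 0.2,"wx": 0,"wy": 0,"wz": 0},{"tx": 0,"ty": 0,"tz": 0.2,"wx": 0,"wy": 0,"wz": 0},{"tx": 0,"ty": 0,"tz": 0,"wx": 0,"wy": 0,"wz": 0},{"tx": 0,"ty": 0,"tz": 0,"wx": 0,"wy": 0,"wz": 0}]'

```text
time_s: 20.95
ee_pos: [517.8, -287.8, 113.7]
ee_rot: [-179.9, 0.0, 121.2]
force: [-0.0, 1.2, -1.9]
gripper_width: 17.7
gripper_force: 35.0
```

move_arm --plan '[{"tx": 0,"ty": 0,"tz": 0.15,"wx": 0,"wy": 0,"wz": 0},{"tx": 0,"ty": 0,"tz": 0.15,"wx": 0,"wy": 0,"wz": 0},{"tx": 0,"ty": 0,"tz": 0.1,"wx": 0,"wy": 0,"wz": 0},{"tx": 0,"ty": 0,"tz": 0,"wx": 0,"wy": 0,"wz": 0},{"tx": 0,"ty": 0,"tz": 0,"wx": 0,"wy": 0,"wz": 0}]'

```text
time_s: 21.37
ee_pos: [517.9, -287.8, 109.8]
ee_rot: [-179.9, 0.0, 121.2]
force: [-0.0, 0.2, -2.0]
gripper_width: 17.8
gripper_force: 35.0
```

move_arm --plan '[{"tx": 0,"ty": 0,"tz": 0.08,"wx": 0,"wy": 0,"wz": 0},{"tx": 0,"ty": 0,"tz": 0.08,"wx": 0,"wy": 0,"wz": 0},{"tx": 0,"ty": 0,"tz": 0,"wx": 0,"wy": 0,"wz": 0},{"tx": 0,"ty": 0,"tz": 0,"wx": 0,"wy": 0,"wz": 0}]'

```text
time_s: 21.7
ee_pos: [517.9, -287.8, 108.3]
ee_rot: [-179.9, 0.0, 121.2]
force: [0.2, -0.5, -2.6]
gripper_width: 18.0
gripper_force: 35.0
```

move_arm --plan '[{"tx": 0,"ty": 0,"tz": 0.08,"wx": 0,"wy": 0,"wz": 0},{"tx": 0,"ty": 0,"tz": 0.06,"wx": 0,"wy": 0,"wz": 0},{"tx": 0,"ty": 0,"tz": 0,"wx": 0,"wy": 0,"wz": 0},{"tx": 0,"ty": 0,"tz": 0,"wx": 0,"wy": 0,"wz": 0}]'

```text
time_s: 22.03
ee_pos: [518.1, -287.9, 107.5]
ee_rot: [-179.9, 0.1, 121.2]
force: [-1.0, 0.6, 2.9]
gripper_width: 17.9
gripper_force: 35.0
```

Contact came at exactly the expected height. Releasing and retreating.

move_arm --plan '[{"tx": 0,"ty": 0,"tz": 0,"wx": 0,"wy": 0,"wz": 0},{"tx": 0,"ty": 0,"tz": 0,"wx": 0,"wy": 0,"wz": 0},{"tx": 0,"ty": 0,"tz": 0,"wx": 0,"wy": 0,"wz": 0},{"tx": 0,"ty": 0,"tz": 0,"wx": 0,"wy": 0,"wz": 0},{"tx": 0,"ty": 0,"tz": -0.4,"wx": 0,"wy": 0,"wz": 0},{"tx": 0,"ty": 0,"tz": -1,"wx": 0,"wy": 0,"wz": 0},{"tx": 0,"ty": 0,"tz": -2,"wx": 0,"wy": 0,"wz": 0},{"tx": 0,"ty": 0,"tz": -2.5,"wx": 0,"wy": 0,"wz": 0},{"tx": 0,"ty": 0,"tz": -2.5,"wx": 0,"wy": 0,"wz": 0},{"tx": 0,"ty": 0,"tz": -2,"wx": 0,"wy": 0,"wz": 0},{"tx": 0,"ty": 0,"tz": -1,"wx": 0,"wy": 0,"wz": 0},{"tx": 0,"ty": 0,"tz": 0,"wx": 0,"wy": 0,"wz": 0}]' --gripper 5

```text
time_s: 23.03
ee_pos: [519.4, -288.4, 224.2]
ee_rot: [179.9, 0.3, 121.2]
force: [0.5, -0.4, -0.3]
gripper_width: 50.2
gripper_force: 0.0
```

Run:
```python
from h import *
S=grab_frame("scene"); W=grab_frame("wrist")
c=proj(S,mix+[0,0,80]).astype(int); x,y=c[0]-70,c[1]-50
cv2.imwrite("pics/end.png",np.hstack([cv2.resize(W["color"][:,:,::-1],(400,300)),cv2.resize(S["color"][y:y+105,x:x+140,::-1],(400,300),interpolation=cv2.INTER_CUBIC)]))
```

```text
(no output)
```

View pics/end.png

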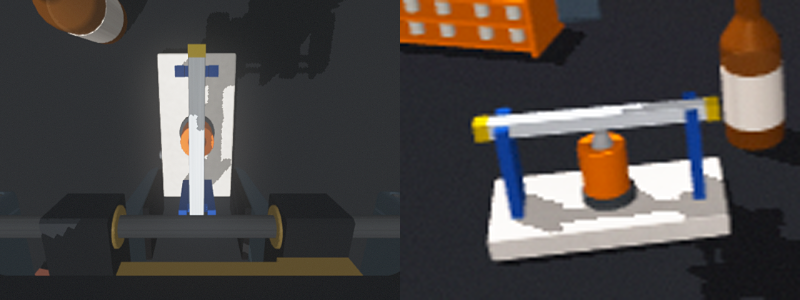

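The picture shows the bar lying centred in both notches, from (482,128) to (712,108), with the sleeve home on the shoulder at (605,165) and the gripper clear. Handing in.

```bash
python3 -c "
from workcell import env
print(env.job_done())"
```

```text
the job is handed in; nothing more can be done
None
```

The job is handed in (no verdict came back): the sleeve is fully home on the shoulder, the bar lies centred in both notches, both are released, and the arm finished clear at 23 s.

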